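# Jack up the tilting food board and hold it

### The arm

A 6-joint arm with a two-finger parallel gripper is mounted at the origin on a cart in front of the work surface, level with it; the furniture and walls round the work are solid. World frame = base frame: x ahead of the robot, y to its left, z up, the work surface at z = 0. Lengths are in m, angles in degrees, forces in N, time in s.
With the tool pointing down it reaches from about 0.3 to 0.75 m from the base axis. Payload 8.5 kg.
Tool frame: the origin (TCP) lies at the very end of the fingers, on their centre line; the grasp point (between the pads) lies 19 mm behind it (hold_point_z is the distance from the TCP to the grasp point, in m); z points along the fingers, y is the direction in which the jaws open and shut (so a half turn about z gives the same grasp; the last joint's range is limited). The gripper opens to 85 mm and grips with 20 to 120 N. Pads are 22 mm wide; open, the fingers measure 114 mm over their backs; the gripper's body (76 mm by 85 mm) begins 54 mm behind the grasp point. The pads swing forward as they close: fully open they stand 13 mm farther back than shut.
Start: joints at [57.737, 21.807, 74.336, -0, 83.858, -12.336], TCP at [0.187, 0.517, 0.231] pointing down, gripper open.
Joint ranges: [-178.18, 178.18], [-50.72, 133.34], [12.68, 142.11], [-81.47, 261.47], [9.98, 163.14], [-165.26, 165.26]. Speed limits (degrees/s): [136.94, 136.94, 180, 180, 180, 180].

### API

Orientations are given as a 3x3 rotation matrix whose columns are the frame's x, y, z axes.
In Python, from rig import observe, get_image, close_job, hold_point_z gives the robot as it stands. The module is installed in compiled form; this text tells all that it offers.
- The arm moves only by the tool jog_arm, never from a script. Its arguments are lists of equal length, an entry for each row: "travel": the shift along the world's x, y, z in m, a list of three; "dr": the turn, a rotation vector about the world's x, y, z in rad, a list of three. In form: {"travel": [[x, y, z], ...], "dr": [[rx, ry, rz], ...]}. A call has 1 to 20 rows; each row shifts and turns the commanded pose from where the row before left it; what a row does not reach is not made up. A row lasts 1/12 s, in which the tool goes at most 41.7 mm and 7.16 degrees, less where a joint would pass 70% of its speed; a pose out of reach is approached as far as the arm can. A call with a gripper value outside its range is refused whole. "jaw" is the finger opening in m, from 0 to 0.0854, set as the call begins (left out, the last holds). The fingers move at their own pace and stop on an object; "newtons" is the grip in N (left out, the last holds). Time passes only in rows, so rows that do not move let the fingers close. It gives the time, the measured TCP pose, the force and the opening at its end, in the units of the state.
- observe(): the state, without advancing time (a new reading comes with each control period).
- get_image(name): name is "scene" or "top"; returns a dict with "color" (420x560x3 uint8, red, green, blue), "fovy" (degrees; the focal length in pixels is half the picture's height over the tangent of half this angle, whatever the lens; pixels are square), "cx", "cy" (the principal point, pixels), "R" (3x3) and "t" (3): a world point X has camera coordinates R X + t. Camera axes: x right, y down, z forward; pixel columns grow to the right and rows downward; lengths in m; the calibration is good to about 2 mm. A picture is of the moment at which its call begins. There is no depth.
- close_job(): hands the job in, once; it reports no verdict.
The state is a dict: "time_s": time; "q": joint angles; "qvel": joint speeds; "joint_efforts": joint torques, N m; "position": TCP position; "tool_rot": TCP orientation; "ft_force": force on the tool from outside, world axes, zero at the start; "wrist_torque": the same for the moment, N m; "grip_width": finger opening in m.
Only numpy, scipy, OpenCV 4.12 (cv2) and the standard library are available. Lean on these libraries where they do the work, as an engineer would, in place of code of your own. Each camera call takes 0.05 s, during which the arm holds its last target.

### The job

Take the protective cap off the saddle of the small lever jack and leave the cap standing or lying on the table, clear of the jack. Move the jack so that its saddle is centred under the round lift pad on the board's projecting lug, then push the pump handle fully down so that the jack tilts the board up with the sandwich still on it. Finish while still holding the handle down: do not let go, let only the jack carry the board, and leave the other things on the table where they are.

Things in the scene. Friction and masses are not known exactly. Their poses are not given: they have to be found in the camera images.
- jack: loose lever jack, 0.8 kg. Origin: on the table under the middle of its pump block; +x to the saddle end, +z up. Base plate x -125 to +100 mm, 62 mm wide, 8 mm thick. Pump block, to grasp: 48 mm along x, 36 mm along y, z 8 to 70 mm. Saddle tower at x = +80 mm, handle to -x. It slides on the table when moved by the block (some 5 N) and does not tip when the handle is pressed.
- saddle_top (a point): centre of the jack saddle's flat round top, 32 mm across, at x = +80 mm, y = 0 of the jack, 55 mm above the table with the handle up; it rises 40 mm in a full handle stroke, in step with the handle
- jack_handle (a joint): pump handle angle, rad: 0 = up (at rest), 0.6 = fully down against its stop. Pivot (level, along the jack's y) at x = -40 mm, z = 55 mm of the jack. A spring and the load push it back up: about 2 N at the tip at the start, about 6 N at the bottom with the board on it; it rises again if let go.
- handle_tip (a point): centre of the top face of the rubber paddle at the handle's end, 44 mm long (along the handle) x 36 mm wide; 118 mm from the pivot. About x = -137 mm, z = 122 mm of the jack with the handle up and x = -158 mm, z = 55 mm fully down. Press straight down on it.
- saddle_cap: loose grey plastic cap, 30 g, over the jack's saddle: skirt 44 mm across and 16 mm high, on top a round grip knob 20 mm across (16 mm at its neck), 24 mm high. Origin: centre of the skirt's lower rim, +z up to the knob, whose top is 40 mm above the origin. It lifts straight off (the skirt reaches 12 mm down round the saddle). With it on, the saddle does not fit under the lift pad.
- stand: fixed low plywood frame, 200 (x) x 235 (y) mm, carrying a white board 210 x 218 x 12 mm, top 80 mm above the table, hinged at the +y edge. Origin: on the table under its middle. From the -y edge, which faces the jack, a steel lug 44 mm wide projects 63 mm. The frame ends 40 mm short of the pad's centre, free below. The jack fits with its x axis along the stand's +y axis.
- lift_pad (a point): centre of the underside of the round rubber lift pad, 40 mm across, under the lug's round end; 65 mm above the table with the board down, at x = 0, y = -150 mm of the stand. A bolt head on the lug, 18 mm above, marks it. (Keep the arm's links off the room's lamp tube overhead at x 0.16, y -0.56 to 0.02, z 0.54 to 0.65 m.)
- board (a joint): tilt of the board, rad: 0 = lying down, about 0.12 with the jack under the pad and its handle fully down; it falls back if not carried
- sandwich: filled roll, about 175 x 108 x 80 mm, 0.24 kg, loose on the board; origin at the centre of its underside
- brush: bystander: thin styling brush, 186 mm, lying behind the work
- green_cap: bystander: screw cap, 33 mm across, 17 mm high, behind the work
- lemon: bystander: lemon, about 72 x 57 x 58 mm, front left
- marker: bystander: marker pen, 135 mm, front right
- gaffer_roll: bystander: roll of tape, 62 mm across, 19 mm high, behind left
- tomato: bystander: tomato, about 70 mm across, far right

How it is judged:
By the outcome, as a careful person would: the job done as asked, in the order asked, and still so for the second after the job is handed in, while the arm keeps its last pose, push and grip.
It also fails if it takes over 58 s, if anything falls off the work surface, if the arm or the gripper's body presses on something with over 40 N, if the wrist force passes 120 N, or if a joint passes its speed limit or range.

## Working session

There is one attempt and no reset: what is moved stays moved. The work goes in short steps, Python scripts to look and compute and a tool call to move; the robot and the scene stay as the last step left them, time stands still between calls to the robot, and variables do not carry over. Pictures are saved under pics/ and viewed, and the job is handed in when it is done.

Besides the shell and the picture viewer there is one more tool, called after ">>>" as name(argument=value, ...), one argument or row to a line, values as JSON. jog_arm: Moves the arm, as the interface text tells. Its arguments: {"type":"object","properties":{"travel":{"type":"array"},"dr":{"type":"array"},"jaw":{"type":"number"},"newtons":{"type":"number"}},"required":["travel","dr"]}

```bash
mkdir -p pics; ls
python3 - <<'E'
from rig import *
import cv2,numpy as np
s=observe();print(s)
print(hold_point_z)
for n in("scene","top"):
    d=get_image(n);cv2.imwrite(f"pics/{n}0.png",d["color"][:,:,::-1])
    print(n,d["fovy"],d["cx"],d["cy"],np.array(d["R"]).round(4).tolist(),np.array(d["t"]).round(4).tolist())
E
```

```text
pics
{'time_s': 0.0, 'q': array([ 5.77368630e+01,  2.18424890e+01,  7.43866739e+01, -3.94870260e-04,
        8.38579703e+01, -1.23354544e+01]), 'qvel': array([ 0.09414505, -0.15065691,  0.08278553,  0.05879828,  0.0181553 ,
        0.0506645 ]), 'joint_efforts': array([-9.84613905e-06, -4.48452473e+01, -2.31272256e+01, -1.55962539e-04,
        4.82590520e-03,  1.94504884e-05]), 'position': array([0.18729402, 0.51680542, 0.23068643]), 'tool_rot': array([[-9.40123687e-01,  3.40832516e-01, -8.06000686e-04],
       [ 3.40833320e-01,  9.40122856e-01, -1.28962148e-03],
       [ 3.18194732e-04, -1.48711559e-03, -9.99998844e-01]]), 'ft_force': array([-0.26453412,  0.23657968, -0.20646587]), 'wrist_torque': array([0.04984498, 0.01337078, 0.02679666]), 'grip_width': 0.08499848430858399}
0.0187
scene 51.66796536819208 276.2513128538137 204.80110612140584 [[0.8413, -0.5405, -0.01], [-0.4242, -0.6485, -0.632], [0.3351, 0.536, -0.7749]] [-0.3198, 0.3739, 1.0564]
top 44.11369347604564 277.9665432543843 203.3477374689191 [[-0.011, -0.9999, 0.0006], [-0.9813, 0.0106, -0.1922], [0.1922, -0.0027, -0.9813]] [0.1702, 0.5074, 1.3016]
```

View pics/scene0.png

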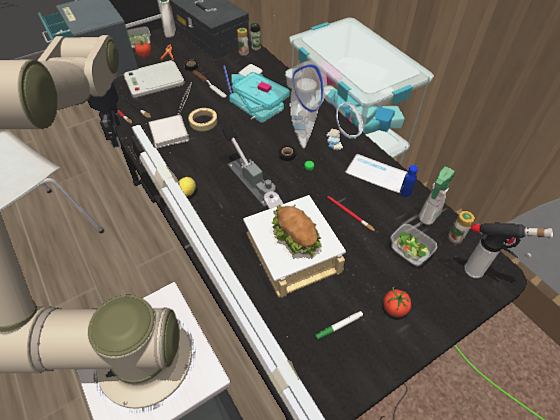

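View pics/top0.png

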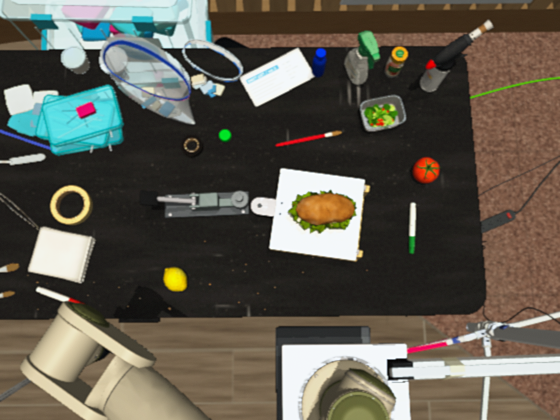

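```bash
cat > h.py <<'E'
from rig import *
import cv2,numpy as np
def cam(d):
    f=210/np.tan(np.radians(d["fovy"])/2);return f,d["cx"],d["cy"],np.array(d["R"]),np.array(d["t"])
def ray(d,u,v):
    f,cx,cy,R,t=cam(d);return -R.T@t, R.T@np.array([(u-cx)/f,(v-cy)/f,1])
def onz(d,u,v,z):
    o,r=ray(d,u,v);return o+r*(z-o[2])/r[2]
def proj(d,X):
    f,cx,cy,R,t=cam(d);c=R@np.array(X)+t;return f*c[0]/c[2]+cx,f*c[1]/c[2]+cy
def tri(d1,p1,d2,p2):
    o1,r1=ray(d1,*p1);o2,r2=ray(d2,*p2)
    a=np.linalg.lstsq(np.c_[r1,-r2],o2-o1,rcond=None)[0]
    A=o1+r1*a[0];B=o2+r2*a[1];return (A+B)/2,np.linalg.norm(A-B)
def crop(d,x0,y0,x1,y1,s,fn):
    c=cv2.resize(d["color"][y0:y1,x0:x1,::-1],None,fx=s,fy=s,interpolation=cv2.INTER_CUBIC);cv2.imwrite(fn,c)
E
python3 - <<'E'
from h import *
d=get_image("top");crop(d,130,160,290,260,5,"pics/t1.png")
d=get_image("scene");crop(d,210,120,310,220,6,"pics/s1.png")
crop(d,230,170,360,310,4,"pics/s1b.png")
E
```

```text
(no output)
```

View pics/t1.png

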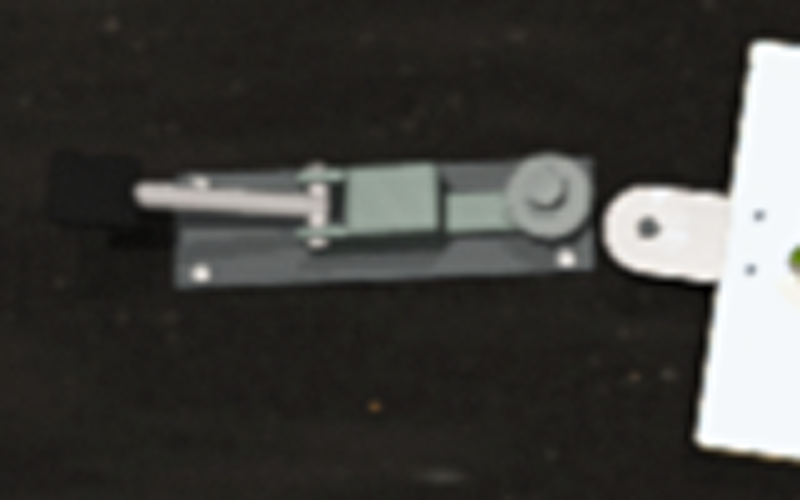

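View pics/s1.png

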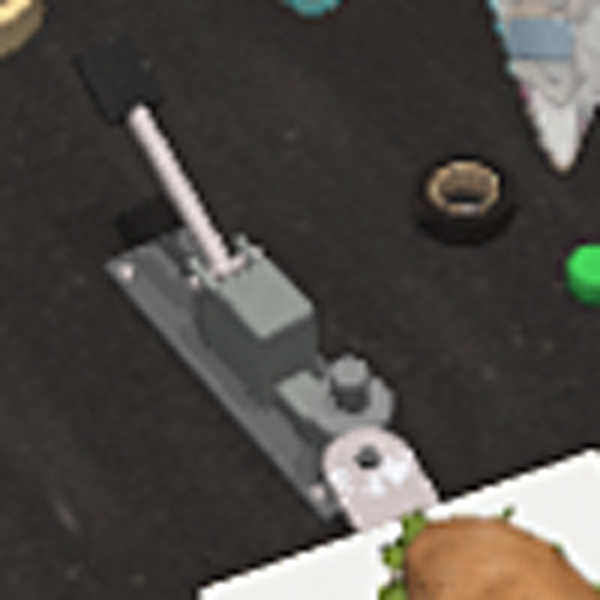

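View pics/s1b.png

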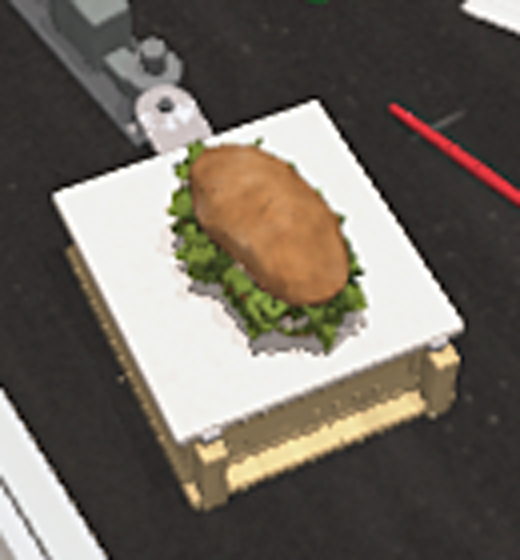

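Run:
```python
from h import *
T=get_image("top");S=get_image("scene")
def tp(c):return ((c[0]+.5)/5-.5+130,(c[1]+.5)/5-.5+160)
def sp(c):return ((c[0]+.5)/6-.5+210,(c[1]+.5)/6-.5+120)
f=lambda n,c,z:print(n,onz(T,*tp(c),z).round(4))
def g(n,c,z):print(' S',n,onz(S,*sp(c),z).round(4))
f("knob",(548,186),.083);f("bolt",(649,228),.083);f("skirt",(549,197),.059)
g("knob",(351,367),.083);g("bolt",(370,455),.083)
for c in[(352,168),(437,165),(437,228),(348,233)]:f("block",c,.07)
for c in[(175,175),(593,158),(595,269),(177,288)]:f("base",c,.008)
for c in[(200,182),(201,272),(567,258)]:f("screw",c,.010)
for c in[(50,152),(135,158),(140,220),(50,220)]:f("paddle",c,.122)
for c in[(75,55),(135,35),(160,85),(98,122)]:g("paddle",c,.122)
print(tri(T,tp((548,186)),S,sp((351,367))),tri(T,tp((649,228)),S,sp((370,455))))
# board
for n,d in(("top",T),("scene",S)):
    c=d["color"].astype(int);m=((c.min(2)>200)).astype(np.uint8)
    x0,y0,x1,y1=(255,160,380,270) if n=="top" else (235,180,360,300)
    mm=np.zeros_like(m);mm[y0:y1,x0:x1]=m[y0:y1,x0:x1]
    cs,_=cv2.findContours(mm,0,2);k=max(cs,key=cv2.contourArea)
    h=cv2.convexHull(k);a=cv2.approxPolyDP(h,4,True)[:,0]
    print(n,[ (p.tolist(),onz(d,*p,.08)[:2].round(4).tolist()) for p in a])
```

```text
knob [0.5206 0.2632 0.083 ]
bolt [0.4983 0.2119 0.083 ]
skirt [0.5198 0.2645 0.059 ]
 S knob [0.5226 0.2657 0.083 ]
 S bolt [0.4995 0.2113 0.083 ]
block [0.5339 0.3652 0.07  ]
block [0.535  0.3214 0.07  ]
block [0.502 0.321 0.07 ]
block [0.4999 0.3666 0.07  ]
base [0.5446 0.4699 0.008 ]
base [0.5516 0.2445 0.008 ]
base [0.4907 0.2434 0.008 ]
base [0.4828 0.4669 0.008 ]
screw [0.5402 0.4558 0.01  ]
screw [0.491  0.4539 0.01  ]
screw [0.4965 0.2583 0.01  ]
paddle [0.5323 0.5069 0.122 ]
paddle [0.5288 0.4648 0.122 ]
paddle [0.4975 0.4612 0.122 ]
paddle [0.498  0.5055 0.122 ]
 S paddle [0.5006 0.5093 0.122 ]
 S paddle [0.5356 0.5058 0.122 ]
 S paddle [0.5271 0.463  0.122 ]
 S paddle [0.4856 0.4557 0.122 ]
(array([0.52029736, 0.26279954, 0.08685664]), np.float64(0.000984464365329157)) (array([0.49898801, 0.21170545, 0.0826657 ]), np.float64(0.0013030455383537213))
top [([255, 199], [0.5151, 0.2232]), ([281, 169], [0.5933, 0.1559]), ([363, 180], [0.5619, -0.0543]), ([355, 259], [0.3597, -0.0258]), ([270, 248], [0.3895, 0.1859])]
scene [([308, 195], [0.5922, 0.1556]), ([344, 251], [0.5589, -0.0562]), ([274, 279], [0.3578, -0.0258]), ([244, 218], [0.3917, 0.1849])]
```

>>> jog_arm(
  travel=[
    [0.01, -0.005, 0.005],
    [0.01, -0.005, 0.005],
    [0.01, -0.005, 0.005],
    [0.01, -0.005, 0.005],
    [0.01, -0.005, 0.005],
  ],
  dr=[
    [0.05, 0, -0.12],
    [0.05, 0, -0.12],
    [0.05, 0, -0.12],
    [0.05, 0, -0.12],
    [0.05, 0, -0.12],
  ],
)

```text
time_s: 0.72
position: [0.238, 0.4917, 0.2566]
tool_rot: [[-0.6, 0.797, 0.068], [0.787, 0.573, 0.227], [0.142, 0.19, -0.971]]
ft_force: [-0.0, 1.3, -1.0]
grip_width: 0.0849
```

```bash
cat >> h.py <<'E'
import pickle,os
def rec():
    s=observe();L=pickle.load(open("rec.pkl","rb")) if os.path.exists("rec.pkl") else []
    L.append((s["q"],s["position"],s["tool_rot"]));pickle.dump(L,open("rec.pkl","wb"));return s
E
python3 -c "
from h import *
s=rec();print(s['q'].round(2),s['position'].round(4),s['tool_rot'].round(3).tolist(),s['time_s'])"
```

```text
[49.05 14.59 82.1   5.91 70.86 11.2 ] [0.238  0.4917 0.2566] [[-0.6, 0.797, 0.068], [0.787, 0.573, 0.227], [0.142, 0.19, -0.971]] 0.7167
```

>>> jog_arm(
  travel=[
    [0.01, -0.005, 0.005],
    [0.01, -0.005, 0.005],
    [0.01, -0.005, 0.005],
    [0.01, -0.005, 0.005],
    [0.01, -0.005, 0.005],
  ],
  dr=[
    [-0.05, 0.05, -0.12],
    [-0.05, 0.05, -0.12],
    [-0.05, 0.05, -0.12],
    [-0.05, 0.05, -0.12],
    [-0.05, 0.05, -0.12],
  ],
)

```text
time_s: 1.13
position: [0.2877, 0.4668, 0.2818]
tool_rot: [[-0.086, 0.991, -0.099], [0.996, 0.087, 0.003], [0.012, -0.098, -0.995]]
ft_force: [0.4, -0.0, 0.3]
grip_width: 0.0857
```

```bash
python3 -c "
from h import *
s=rec();print(s['q'].round(2),s['position'].round(4),s['tool_rot'].round(3).tolist(),s['time_s'])"
```

```text
[44.01 21.31 66.97  4.1  95.65 39.29] [0.2877 0.4668 0.2818] [[-0.086, 0.991, -0.099], [0.996, 0.087, 0.003], [0.012, -0.098, -0.995]] 1.1333
```

>>> jog_arm(
  travel=[
    [0.01, -0.005, 0.005],
    [0.01, -0.005, 0.005],
    [0.01, -0.005, 0.005],
    [0.01, -0.005, 0.005],
    [0.01, -0.005, 0.005],
  ],
  dr=[
    [0, -0.05, 0],
    [0, -0.05, 0],
    [0, -0.05, 0],
    [0, -0.05, 0],
    [0, -0.05, 0],
  ],
)

```text
time_s: 1.55
position: [0.3379, 0.4418, 0.3066]
tool_rot: [[-0.092, 0.984, 0.155], [0.996, 0.092, 0.005], [-0.009, 0.154, -0.988]]
ft_force: [0.6, 0.3, -0.1]
grip_width: 0.0853
```

Run:
```python
from h import *
s=rec();print(s['q'].round(2),s['position'].round(4),s['tool_rot'].round(3).tolist(),s['time_s'])
d=get_image("scene");cv2.imwrite("pics/s2.png",d["color"][:,:,::-1])
```

```text
[43.15 17.58 68.87 -5.86 86.85 37.81] [0.3379 0.4418 0.3066] [[-0.092, 0.984, 0.155], [0.996, 0.092, 0.005], [-0.009, 0.154, -0.988]] 1.55
```

View pics/s2.png

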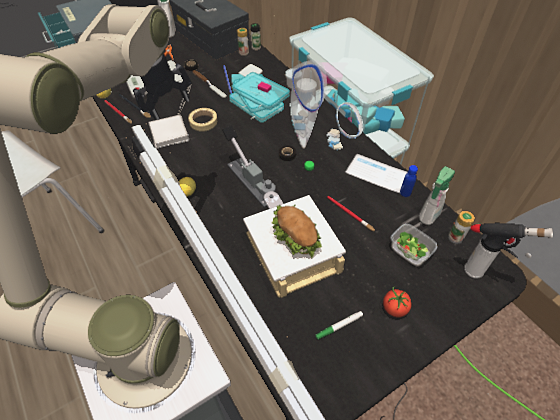

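```bash
cat > k.py <<'E'
import numpy as np,pickle
from scipy.spatial.transform import Rotation as Ro
from scipy.optimize import least_squares
rz=lambda a:Ro.from_euler('z',a,degrees=True).as_matrix()
ry=lambda a:Ro.from_euler('y',a,degrees=True).as_matrix()
def fk(q,P,full=False):
    h,o,L1,b,L2,d,a0=P[:7]
    R=rz(q[0]);sh=R@np.array([a0,o,h]);R=R@ry(q[1]);el=sh+R@np.array([0,0,L1]);R=R@ry(q[2])
    w=el+R@np.array([b,0,L2]);R=R@rz(q[3])@ry(q[4]);tcp=w+R@np.array([0,0,d]);R=R@rz(q[5]+90)
    return (sh,el,w,tcp,R) if full else (tcp,R)
E
python3 - <<'E'
from k import *;from h import observe,get_image,proj
L=pickle.load(open("rec.pkl","rb"))
L=[(np.array([57.7368630,21.8424890,74.3866739,0,83.8579703,-12.3354544]),np.array([0.18729402,0.51680542,0.23068643]),None)]+L
def res(P):
    r=[]
    for q,p,R in L: r+=list((fk(q,P)[0]-p)*1000)
    return np.array(r+[(P[6]*10),P[3]*10])
s=least_squares(res,[.3,.118,.4,0,.4,.25,0]);print(s.x.round(4),s.fun.round(2))
for q,p,R in L[1:]:print(np.abs(fk(q,s.x)[1]-R).max())
np.save("P.npy",s.x)
print([x.round(3) for x in fk(L[-1][0],s.x,True)[:4]])
S=get_image("scene");T=get_image("top")
for y in(.02,-.56):print(proj(S,[.16,y,.6]),proj(T,[.16,y,.6]))
E
```

```text
[ 0.1296  0.1175  0.5371  0.1026  0.3508  0.2574 -0.    ] [ 0.02  0.03  0.    0.02  0.02 -0.   -0.01 -0.02  0.   -0.04 -0.02  0.
 -0.    1.03]
3.3306690738754696e-16
3.7990444123892075e-16
5.828670879282072e-16
[array([-0.08 ,  0.086,  0.13 ]), array([0.038, 0.197, 0.642]), array([0.298, 0.44 , 0.561]), array([0.338, 0.442, 0.307])]
(np.float64(142.60213656329827), np.float64(147.7941219837353)) (np.float64(381.6832033636207), np.float64(367.3357711504632))
(np.float64(416.34393153465163), np.float64(569.4189524813373)) (np.float64(784.9244990341349), np.float64(362.70032610515796))
```

```bash
cat >> k.py <<'E'
P=np.load("P.npy")
def ik(p,R,q0):
    f=lambda q:np.r_[(fk(q,P)[0]-p)*1000,((fk(q,P)[1]-R)*300).ravel()]
    s=least_squares(f,q0);return s.x,np.abs(s.fun).max()
def segd(a,b,c,d):
    t=np.linspace(0,1,101);A=a+t[:,None]*(b-a);B=c+t[:,None]*(d-c)
    return np.linalg.norm(A[:,None]-B[None],axis=2).min()
def clear(q):
    sh,el,w,tcp,R=fk(q,P,True);R3=rz(q[0])@ry(q[1]+q[2]);e2=el+R3@np.array([P[3],0,0])
    c=np.array([.16,.02,.595]);d=np.array([.16,-.56,.595])
    return [round(segd(*x,c,d),3) for x in((sh,el),(el,e2),(e2,w),(w,tcp))]
def tool(yaw,tx=0,ty=0): # tool x yaw deg, then world tilts
    z=Ro.from_euler('z',yaw,degrees=True).as_matrix()@np.diag([1,-1,-1.]);return Ro.from_rotvec([np.radians(tx),np.radians(ty),0]).as_matrix()@z
E
python3 - <<'E'
from k import *;from h import observe,get_image,proj
q=observe()["q"]
S=get_image("scene");print("now",clear(q),[np.round(proj(S,x)) for x in fk(q,P,True)[:4]])
for n,p,y in(("cap",[.521,.264,.06],91),("cap hi",[.521,.264,.14],91),("jack",[.518,.344,.03],91),("jackT",[.511,.291,.03],81),("press",[.534,.447,.06],81)):
  for tx in(0,-15):
    x,e=ik(np.array(p),tool(y,tx),q);print(n,tx,x.round(1),round(e,3),clear(x),[v.round(3) for v in fk(x,P,True)[1:3]])
E
```

```text
now [np.float64(0.213), np.float64(0.215), np.float64(0.223), np.float64(0.444)] [array([ 83., 325.]), array([20., 93.]), array([135.,  27.]), array([173., 112.])]
cap 0 [15.3 35.  82.4  0.  62.6 14.3] 0.0 [np.float64(0.195), np.float64(0.2), np.float64(0.208), np.float64(0.517)] [array([0.266, 0.194, 0.57 ]), array([0.521, 0.264, 0.317])]
cap -15 [ 21.4  38.3  77.1 -14.8  70.9  26. ] 0.0 [np.float64(0.228), np.float64(0.238), np.float64(0.247), np.float64(0.556)] [array([0.267, 0.231, 0.551]), array([0.521, 0.331, 0.309])]
cap hi 0 [15.3 29.6 77.1  0.  73.3 14.3] 0.0 [np.float64(0.167), np.float64(0.173), np.float64(0.187), np.float64(0.478)] [array([0.225, 0.183, 0.596]), array([0.521, 0.264, 0.397])]
cap hi -15 [ 21.4  33.2  71.9 -14.1  80.8  23.4] 0.0 [np.float64(0.2), np.float64(0.209), np.float64(0.224), np.float64(0.519)] [array([0.231, 0.217, 0.579]), array([0.521, 0.331, 0.389])]
jack 0 [22.7 40.2 77.2  0.  62.6 21.7] 0.0 [np.float64(0.242), np.float64(0.253), np.float64(0.261), np.float64(0.572)] [array([0.274, 0.242, 0.54 ]), array([0.518, 0.344, 0.287])]
jack -15 [ 28.2  
[... 213 characters left out ...]
.0 [np.float64(0.217), np.float64(0.222), np.float64(0.228), np.float64(0.54)] [array([0.275, 0.214, 0.555]), array([0.511, 0.291, 0.287])]
jackT -15 [ 24.1  41.   77.3 -14.7  68.6  39.3] 0.0 [np.float64(0.25), np.float64(0.261), np.float64(0.268), np.float64(0.581)] [array([0.273, 0.251, 0.535]), array([0.511, 0.358, 0.279])]
press 0 [30.2 44.6 61.3 -0.  74.1 39.2] 0.0 [np.float64(0.286), np.float64(0.303), np.float64(0.325), np.float64(0.632)] [array([0.267, 0.291, 0.512]), array([0.534, 0.447, 0.317])]
press -15 [ 34.8  49.4  52.  -12.3  87.3  45.3] 0.0 [np.float64(0.324), np.float64(0.348), np.float64(0.379), np.float64(0.682)] [array([0.268, 0.329, 0.479]), array([0.534, 0.514, 0.309])]
```

```bash
cat >> k.py <<'E'
def delta(s,p,R,n):
    r=Ro.from_matrix(R@s["tool_rot"].T).as_rotvec();d=(np.array(p)-s["position"])
    print("tot",d.round(4),r.round(4),"per",n,(d/n).round(5),(r/n).round(5))
E
python3 - <<'E'
from k import *;from h import observe
s=observe();delta(s,[.5208,.2645,.13],tool(91.9),12)
for p in([.4,.3,.1],[.52,.264,.12],[.46,.28,.12]):
  x,e=ik(np.array(p),tool(91.9),s["q"]);print(p,clear(x),e)
E
```

```text
tot [ 0.1838 -0.1776 -0.1761] [-0.0007  0.1512 -0.0595] per 12 [ 0.01531 -0.0148  -0.01468] [-6.00e-05  1.26e-02 -4.96e-03]
[0.4, 0.3, 0.1] [np.float64(0.172), np.float64(0.171), np.float64(0.178), np.float64(0.439)] 1.942890293094024e-13
[0.52, 0.264, 0.12] [np.float64(0.173), np.float64(0.178), np.float64(0.191), np.float64(0.486)] 3.885780586188048e-12
[0.46, 0.28, 0.12] [np.float64(0.165), np.float64(0.167), np.float64(0.176), np.float64(0.453)] 6.661338147750939e-14
```

>>> jog_arm(
  travel=[
    [0.0153, -0.0148, -0.0147],
    [0.0153, -0.0148, -0.0147],
    [0.0153, -0.0148, -0.0147],
    [0.0153, -0.0148, -0.0147],
    [0.0153, -0.0148, -0.0147],
    [0.0153, -0.0148, -0.0147],
    [0.0153, -0.0148, -0.0147],
    [0.0153, -0.0148, -0.0147],
    [0.0153, -0.0148, -0.0147],
    [0.0153, -0.0148, -0.0147],
    [0.0153, -0.0148, -0.0147],
    [0.0153, -0.0148, -0.0147],
  ],
  dr=[
    [0, 0.0126, -0.005],
    [0, 0.0126, -0.005],
    [0, 0.0126, -0.005],
    [0, 0.0126, -0.005],
    [0, 0.0126, -0.005],
    [0, 0.0126, -0.005],
    [0, 0.0126, -0.005],
    [0, 0.0126, -0.005],
    [0, 0.0126, -0.005],
    [0, 0.0126, -0.005],
    [0, 0.0126, -0.005],
    [0, 0.0126, -0.005],
  ],
  jaw=0.06,
)

```text
time_s: 2.75
position: [0.5214, 0.264, 0.1287]
tool_rot: [[-0.032, 0.999, -0.001], [0.999, 0.032, 0.001], [0.001, -0.001, -1.0]]
ft_force: [0.6, -0.1, -0.1]
grip_width: 0.06
```

Run:
```python
from k import *;from h import *
s=observe();print(s["ft_force"].round(2),s["time_s"]);delta(s,[.5208,.2645,.062],tool(91.9),1)
d=get_image("scene");cv2.imwrite("pics/s3.png",d["color"][:,:,::-1])
```

```text
[ 0.57 -0.09 -0.08] 2.75
tot [-0.0006  0.0005 -0.0667] [-0.0012 -0.0008  0.001 ] per 1 [-0.00063  0.00055 -0.06665] [-0.00118 -0.00082  0.00101]
```

View pics/s3.png

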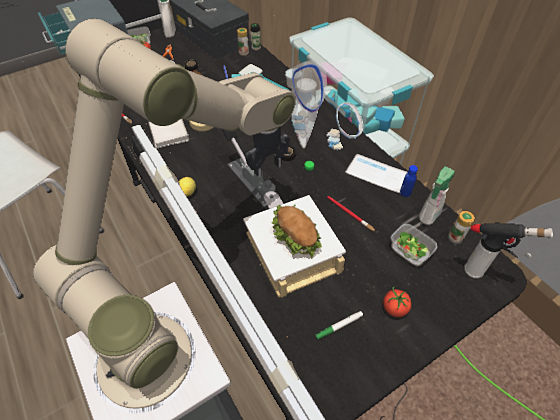

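>>> jog_arm(
  travel=[
    [0, 0, -0.012],
    [0, 0, -0.012],
    [0, 0, -0.012],
    [0, 0, -0.012],
    [0, 0, -0.01],
    [0, 0, -0.008],
    [0, 0, 0],
  ],
  dr=[
    [0, 0, 0],
    [0, 0, 0],
    [0, 0, 0],
    [0, 0, 0],
    [0, 0, 0],
    [0, 0, 0],
    [0, 0, 0],
  ],
)

```text
time_s: 3.38
position: [0.5202, 0.2644, 0.0622]
tool_rot: [[-0.033, 0.999, -0.002], [0.999, 0.033, -0.0], [0.0, -0.002, -1.0]]
ft_force: [-0.6, -0.0, -0.1]
grip_width: 0.0602
```

Run:
```python
from h import *
d=get_image("scene");crop(d,210,100,330,220,5,"pics/s4.png")
d=get_image("top");crop(d,130,140,290,260,5,"pics/t4.png")
```

```text
(no output)
```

View pics/s4.png

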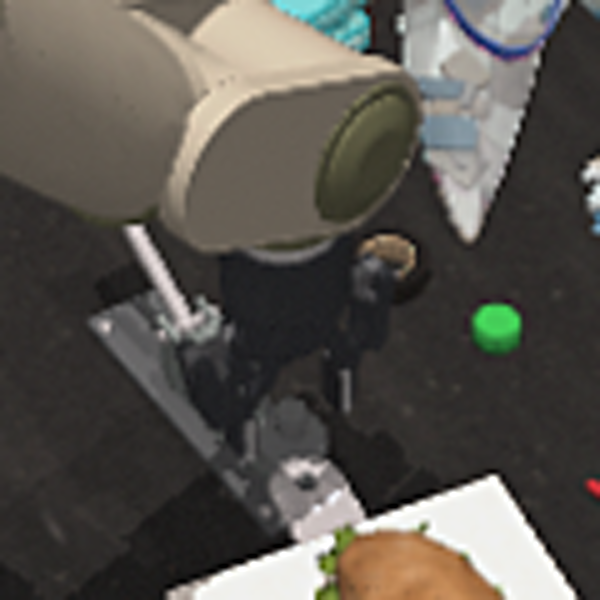

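View pics/t4.png

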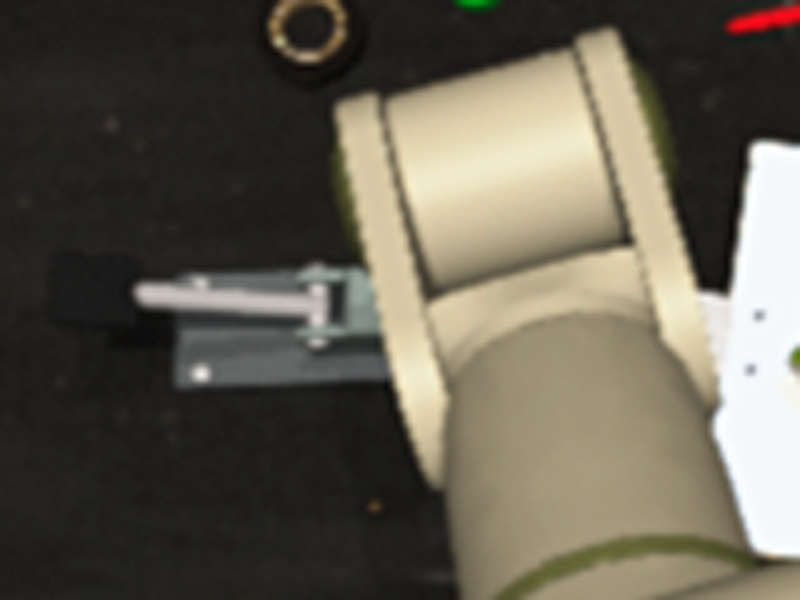

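>>> jog_arm(
  travel=[
    [0, 0, 0],
    [0, 0, 0],
    [0, 0, 0],
    [0, 0, 0],
    [0, 0, 0],
    [0, 0, 0],
    [0, 0, 0],
    [0, 0, 0],
  ],
  dr=[
    [0, 0, 0],
    [0, 0, 0],
    [0, 0, 0],
    [0, 0, 0],
    [0, 0, 0],
    [0, 0, 0],
    [0, 0, 0],
    [0, 0, 0],
  ],
  jaw=0,
  newtons=25,
)

```text
time_s: 4.15
position: [0.5212, 0.2645, 0.0643]
tool_rot: [[-0.033, 0.999, 0.002], [0.999, 0.033, 0.001], [0.001, 0.003, -1.0]]
ft_force: [-1.2, -0.8, 5.4]
grip_width: 0.0186
```

>>> jog_arm(
  travel=[
    [0, 0, 0.004],
    [0, 0, 0.008],
    [0, 0, 0.01],
    [0, 0, 0.01],
    [0, 0, 0.01],
    [0, 0, 0.01],
    [0, 0, 0],
  ],
  dr=[
    [0, 0, 0],
    [0, 0, 0],
    [0, 0, 0],
    [0, 0, 0],
    [0, 0, 0],
    [0, 0, 0],
    [0, 0, 0],
  ],
)

```text
time_s: 4.73
position: [0.522, 0.2647, 0.1186]
tool_rot: [[-0.033, 0.999, 0.006], [0.999, 0.033, 0.002], [0.001, 0.006, -1.0]]
ft_force: [0.3, 0.0, 0.7]
grip_width: 0.0187
```

Run:
```python
from h import *
s=observe();print(s["position"],s["ft_force"],s["grip_width"])
d=get_image("scene");crop(d,210,100,330,220,5,"pics/s5.png")
```

```text
[0.52198227 0.26474845 0.11855075] [0.31247319 0.03709594 0.71260184] 0.018676084160525207
```

View pics/s5.png

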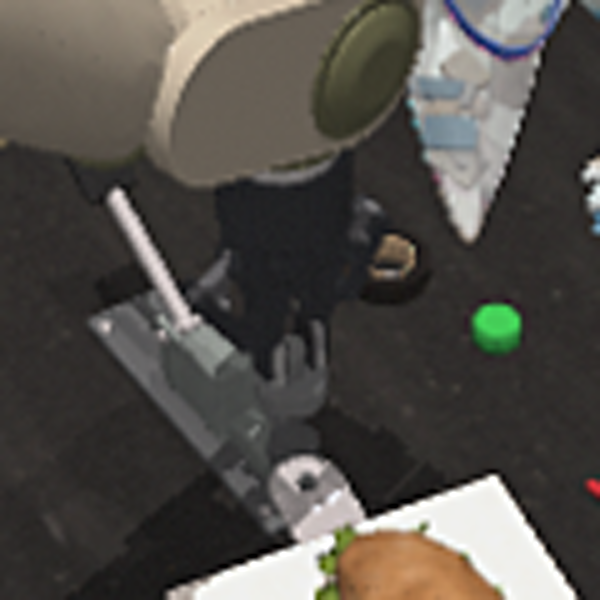

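>>> jog_arm(
  travel=[
    [-0.01, 0.004, 0],
    [-0.02, 0.007, 0],
    [-0.02, 0.007, 0],
    [-0.02, 0.007, 0],
    [-0.02, 0.007, 0],
    [-0.02, 0.007, 0],
    [-0.012, 0.006, -0.006],
    [0, 0, -0.02],
    [0, 0, -0.02],
    [0, 0, -0.02],
    [0, 0, -0.015],
    [0, 0, -0.008],
    [0, 0, -0.003],
    [0, 0, 0],
    [0, 0, 0],
  ],
  dr=[
    [0, 0, 0],
    [0, 0, 0],
    [0, 0, 0],
    [0, 0, 0],
    [0, 0, 0],
    [0, 0, 0],
    [0, 0, 0],
    [0, 0, 0],
    [0, 0, 0],
    [0, 0, 0],
    [0, 0, 0],
    [0, 0, 0],
    [0, 0, 0],
    [0, 0, 0],
    [0, 0, 0],
  ],
)

```text
time_s: 6.03
position: [0.3993, 0.3096, 0.0243]
tool_rot: [[-0.033, 0.999, 0.002], [0.999, 0.033, 0.001], [0.001, 0.002, -1.0]]
ft_force: [0.8, -1.2, -0.0]
grip_width: 0.0184
```

Lower until contact.

>>> jog_arm(
  travel=[
    [0, 0, -0.001],
    [0, 0, -0.001],
    [0, 0, -0.001],
    [0, 0, 0],
    [0, 0, 0],
  ],
  dr=[
    [0, 0, 0],
    [0, 0, 0],
    [0, 0, 0],
    [0, 0, 0],
    [0, 0, 0],
  ],
)

```text
time_s: 6.45
position: [0.3993, 0.3096, 0.0216]
tool_rot: [[-0.033, 0.999, 0.003], [0.999, 0.033, 0.001], [0.001, 0.003, -1.0]]
ft_force: [-1.5, -0.0, 5.8]
grip_width: 0.0184
```

Contact (5.8 N). Open, then rise.

>>> jog_arm(
  travel=[
    [0, 0, 0],
    [0, 0, 0],
    [0, 0, 0],
    [0, 0, 0],
    [0, 0, 0],
    [0, 0, 0],
    [0, 0, 0.005],
    [0, 0, 0.015],
    [0, 0, 0.02],
    [0, 0, 0.02],
    [0, 0, 0.02],
    [0, 0, 0.02],
  ],
  dr=[
    [0, 0, 0],
    [0, 0, 0],
    [0, 0, 0],
    [0, 0, 0],
    [0, 0, 0],
    [0, 0, 0],
    [0, 0, 0],
    [0, 0, 0],
    [0, 0, 0],
    [0, 0, 0],
    [0, 0, 0],
    [0, 0, 0],
  ],
  jaw=0.055,
)

```text
time_s: 7.45
position: [0.3989, 0.3094, 0.1223]
tool_rot: [[-0.033, 0.999, 0.002], [0.999, 0.033, 0.001], [0.001, 0.002, -1.0]]
ft_force: [1.1, 0.6, -0.1]
grip_width: 0.0547
```

>>> jog_arm(
  travel=[
    [0, 0.02, 0.005],
    [0, 0.03, 0.005],
    [0, 0.03, 0.005],
    [0, 0.03, 0.005],
    [0, 0.03, 0],
    [0, 0.03, 0],
    [0, 0, 0],
  ],
  dr=[
    [0, 0, 0],
    [0, 0, 0],
    [0, 0, 0],
    [0, 0, 0],
    [0, 0, 0],
    [0, 0, 0],
    [0, 0, 0],
  ],
)

```text
time_s: 8.03
position: [0.3983, 0.4835, 0.1409]
tool_rot: [[-0.036, 0.999, 0.002], [0.999, 0.036, 0.002], [0.002, 0.003, -1.0]]
ft_force: [-1.3, -0.5, 0.1]
grip_width: 0.0551
```

Run:
```python
from h import *
s=observe();print(s["position"],s["ft_force"],s["time_s"])
d=get_image("scene");crop(d,150,110,290,230,5,"pics/s6.png")
d=get_image("top");cv2.imwrite("pics/t6f.png",d["color"][:,:,::-1]);crop(d,130,160,290,260,5,"pics/t6.png")
```

```text
[0.39827619 0.48348334 0.14092028] [-1.25811145 -0.4684794   0.14778717] 8.0333
```

View pics/s6.png

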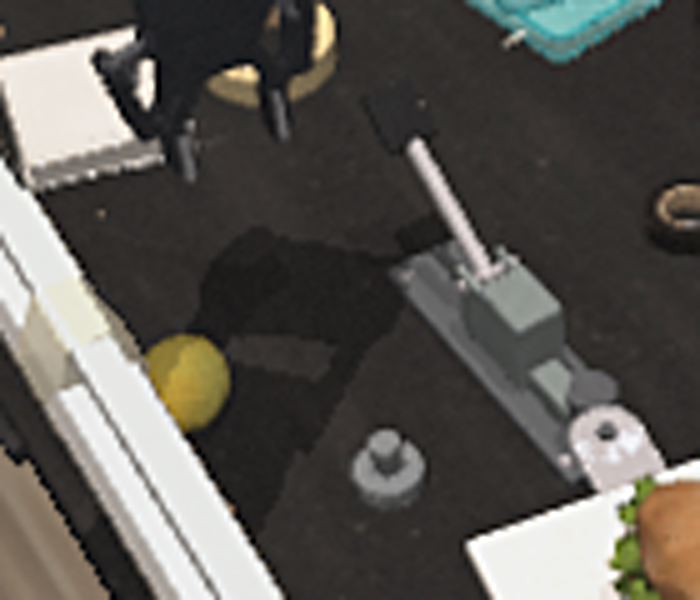

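View pics/t6.png

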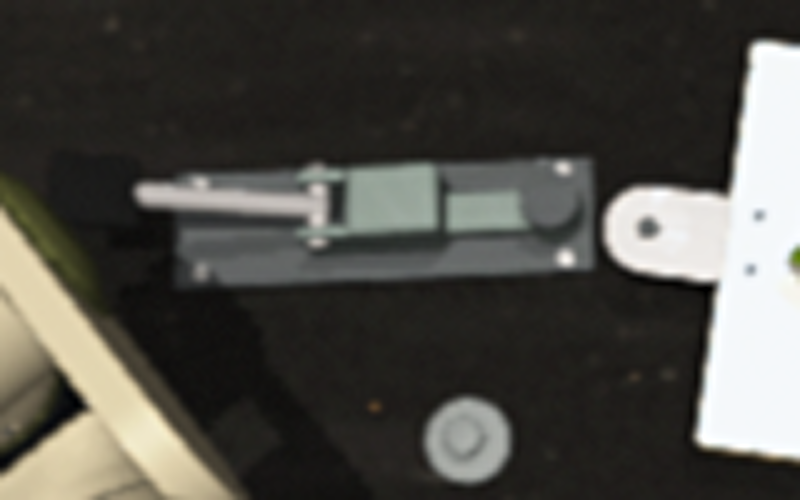

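Run:
```python
from h import *
T=get_image("top");S=get_image("scene")
def tp(c):return ((c[0]+.5)/5-.5+130,(c[1]+.5)/5-.5+160)
def sp(c):return ((c[0]+.5)/5-.5+150,(c[1]+.5)/5-.5+110)
f=lambda n,c,z:print(n,onz(T,*tp(c),z).round(4))
f("saddle",(551,201),.055);f("bolt",(649,228),.083)
for c in[(201,183),(202,271),(567,258),(563,168)]:f("screw",c,.010)
for c in[(348,168),(437,165),(439,230),(348,235)]:f("block",c,.07)
f("cap",(463,436),.04)
c=T["color"].astype(int)
# lug outline
sub=c[190:225,245:275];m=(sub.min(2)>140).astype(np.uint8);cs,_=cv2.findContours(m,0,1);k=max(cs,key=cv2.contourArea)[:,0]+[245,190]
for u in range(251,276,3):
    v=k[k[:,0]==u][:,1]
    if len(v):print(u,v.min(),v.max(),onz(T,u,(v.min()+v.max())/2,.08)[:2].round(4),onz(T,u,v.min(),.08)[0]-onz(T,u,v.max(),.08)[0])
```

```text
saddle [0.5185 0.2637 0.055 ]
bolt [0.4983 0.2119 0.083 ]
screw [0.5396 0.4553 0.01  ]
screw [0.4915 0.4534 0.01  ]
screw [0.4965 0.2583 0.01  ]
screw [0.5458 0.2606 0.01  ]
block [0.5339 0.3672 0.07  ]
block [0.535  0.3214 0.07  ]
block [0.5009 0.32   0.07  ]
block [0.4988 0.3666 0.07  ]
cap [0.3983 0.3098 0.04  ]
251 202 208 [0.4996 0.2334] 0.01554481584179479
254 199 212 [0.4982 0.2257] 0.03366758492466271
257 198 213 [0.4982 0.2181] 0.038846954981451076
260 198 214 [0.4968 0.2105] 0.04142079549601807
263 198 214 [0.4967 0.2029] 0.041420437213620875
266 198 214 [0.4966 0.1952] 0.04142007892535421
269 199 215 [0.494  0.1876] 0.04138845983914691
272 199 215 [0.4939 0.18  ] 0.041388101702720226
```

Run:
```python
from k import *;from h import *
s=observe();delta(s,[.5174,.3439,.141],tool(91.65),10)
```

```text
tot [ 0.1184 -0.1348  0.    ] [ 0.      0.0014 -0.0035] per 10 [ 0.01184 -0.01348  0.     ] [ 0.       0.00014 -0.00035]
```

>>> jog_arm(
  travel=[
    [0.012, -0.014, 0],
    [0.024, -0.028, 0],
    [0.024, -0.028, 0],
    [0.024, -0.028, 0],
    [0.024, -0.028, 0],
    [0.0104, -0.0088, 0],
    [0, 0, -0.02],
    [0, 0, -0.025],
    [0, 0, -0.02],
    [0, 0, -0.005],
    [0, 0, 0],
  ],
  dr=[
    [0, 0, -0.0035],
    [0, 0, 0],
    [0, 0, 0],
    [0, 0, 0],
    [0, 0, 0],
    [0, 0, 0],
    [0, 0, 0],
    [0, 0, 0],
    [0, 0, 0],
    [0, 0, 0],
    [0, 0, 0],
  ],
  jaw=0.08,
)

```text
time_s: 9.15
position: [0.5168, 0.344, 0.07]
tool_rot: [[-0.028, 1.0, -0.001], [1.0, 0.028, -0.001], [-0.001, -0.001, -1.0]]
ft_force: [-0.0, 0.8, 1.0]
grip_width: 0.0801
```

Run:
```python
from k import *;from h import *
s=observe();delta(s,[.5174,.3439,.026],tool(91.65),1);print(s["ft_force"])
d=get_image("scene");crop(d,190,90,310,210,5,"pics/s7.png")
```

```text
tot [ 0.0006 -0.0001 -0.044 ] [ 0.0006 -0.0009  0.0004] per 1 [ 6.400e-04 -8.000e-05 -4.398e-02] [ 0.00057 -0.00092  0.00036]
[-0.01125079  0.76552023  1.02679045]
```

View pics/s7.png

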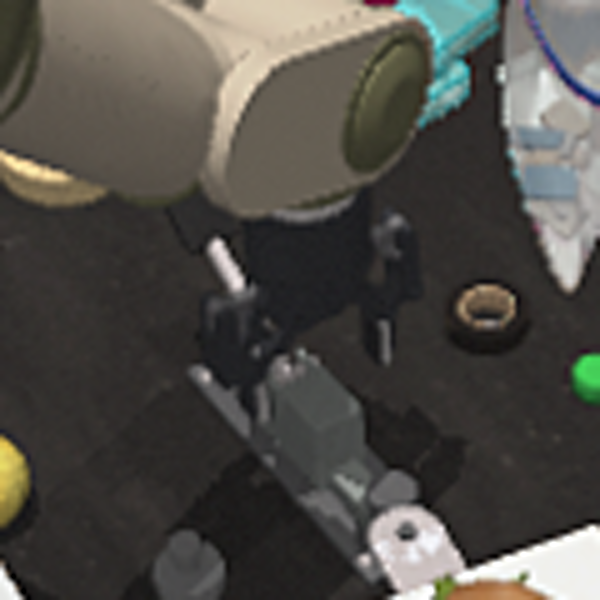

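>>> jog_arm(
  travel=[
    [0, 0, -0.01],
    [0, 0, -0.012],
    [0, 0, -0.012],
    [0, 0, -0.008],
    [0, 0, -0.002],
    [0, 0, 0],
  ],
  dr=[
    [0, 0, 0],
    [0, 0, 0],
    [0, 0, 0],
    [0, 0, 0],
    [0, 0, 0],
    [0, 0, 0],
  ],
)

```text
time_s: 9.7
position: [0.5175, 0.3447, 0.0269]
tool_rot: [[-0.029, 1.0, 0.002], [1.0, 0.029, 0.001], [0.0, 0.002, -1.0]]
ft_force: [1.4, -0.2, 0.7]
grip_width: 0.0797
```

>>> jog_arm(
  travel=[
    [0, 0, 0],
    [0, 0, 0],
    [0, 0, 0],
    [0, 0, 0],
    [0, 0, 0],
    [0, 0, 0],
    [0, 0, 0],
    [0, 0, 0],
  ],
  dr=[
    [0, 0, 0],
    [0, 0, 0],
    [0, 0, 0],
    [0, 0, 0],
    [0, 0, 0],
    [0, 0, 0],
    [0, 0, 0],
    [0, 0, 0],
  ],
  jaw=0.02,
  newtons=40,
)

```text
time_s: 10.37
position: [0.518, 0.3448, 0.0276]
tool_rot: [[-0.029, 1.0, 0.003], [1.0, 0.029, 0.001], [0.001, 0.003, -1.0]]
ft_force: [1.5, -0.6, 6.2]
grip_width: 0.0357
```

>>> jog_arm(
  travel=[
    [0, 0, 0.0013],
    [-0.0007, -0.0025, 0],
    [-0.0007, -0.005, 0],
    [-0.0007, -0.005, 0],
    [-0.0007, -0.005, 0],
    [-0.0007, -0.005, 0],
    [-0.0007, -0.005, 0],
    [-0.0007, -0.005, 0],
    [-0.0007, -0.005, 0],
    [-0.0007, -0.005, 0],
    [-0.0007, -0.005, 0],
    [0, 0, 0],
    [0, 0, 0],
  ],
  dr=[
    [0, 0, 0],
    [0, 0, -0.018],
    [0, 0, -0.018],
    [0, 0, -0.018],
    [0, 0, -0.018],
    [0, 0, -0.018],
    [0, 0, -0.018],
    [0, 0, -0.018],
    [0, 0, -0.018],
    [0, 0, -0.018],
    [0, 0, -0.018],
    [0, 0, 0],
    [0, 0, 0],
  ],
)

```text
time_s: 11.45
position: [0.5105, 0.2969, 0.0283]
tool_rot: [[0.151, 0.989, 0.002], [0.989, -0.151, 0.0], [0.001, 0.002, -1.0]]
ft_force: [0.0, 0.5, -6.5]
grip_width: 0.0357
```

Run:
```python
from k import *;from h import *
s=observe();R=s["tool_rot"];print(s["position"].round(4),np.degrees(np.arctan2(R[1,0],R[0,0])),s["ft_force"])
d=get_image("scene");crop(d,190,100,320,220,5,"pics/s8.png")
d=get_image("top");crop(d,130,160,290,260,5,"pics/t8.png")
```

```text
[0.5105 0.2969 0.0283] 81.32901095989371 [ 0.03753809  0.47982662 -6.53654798]
```

View pics/s8.png

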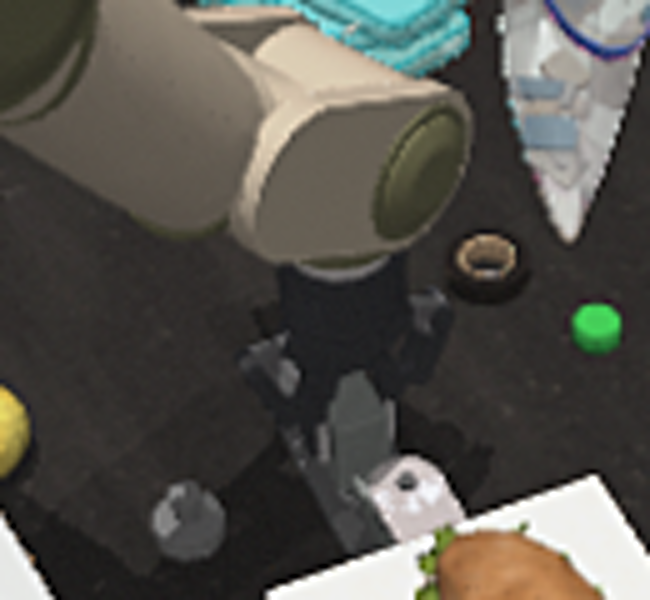

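View pics/t8.png

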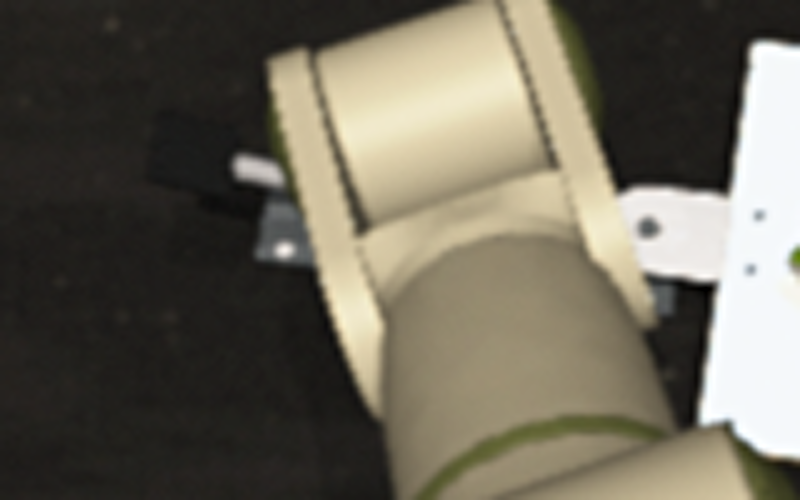

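>>> jog_arm(
  travel=[
    [0, -0.0015, -0.0008],
    [0, -0.002, 0],
    [0, -0.002, 0],
    [0, 0, 0],
    [0, 0, 0],
  ],
  dr=[
    [0, 0, 0],
    [0, 0, 0],
    [0, 0, 0],
    [0, 0, 0],
    [0, 0, 0],
  ],
)

```text
time_s: 11.97
position: [0.5106, 0.2915, 0.0276]
tool_rot: [[0.15, 0.989, 0.002], [0.989, -0.15, 0.0], [0.0, 0.002, -1.0]]
ft_force: [-0.4, -0.4, -3.6]
grip_width: 0.0353
```

>>> jog_arm(
  travel=[
    [0, 0, 0],
    [0, 0, 0],
    [0, 0, 0],
    [0, 0, 0],
    [0, 0, 0],
    [0, 0, 0.01],
    [0, 0, 0.02],
    [0, 0, 0.025],
    [0, 0, 0.025],
    [0, 0, 0.025],
    [0, 0, 0.025],
    [-0.01, 0.01, 0.01],
    [-0.02, 0.03, 0],
    [-0.02, 0.03, 0],
    [-0.02, 0.03, 0],
    [-0.02, 0.03, 0],
    [-0.02, 0.03, 0],
    [0, 0.025, 0],
    [0, 0, 0],
  ],
  dr=[
    [0, 0, 0],
    [0, 0, 0],
    [0, 0, 0],
    [0, 0, 0],
    [0, 0, 0],
    [0, 0, 0],
    [0, 0, 0],
    [0, 0, 0],
    [0, 0, 0],
    [0, 0, 0],
    [0, 0, 0],
    [0, 0, 0],
    [0, 0, 0],
    [0, 0, 0],
    [0, 0, 0],
    [0, 0, 0],
    [0, 0, 0],
    [0, 0, 0],
    [0, 0, 0],
  ],
  jaw=0.075,
)

```text
time_s: 13.55
position: [0.3977, 0.4807, 0.1671]
tool_rot: [[0.146, 0.989, 0.002], [0.989, -0.146, 0.001], [0.002, 0.001, -1.0]]
ft_force: [0.3, -0.1, -0.2]
grip_width: 0.0747
```

Run:
```python
from k import *;from h import *
s=observe();print(s["position"].round(4),s["ft_force"])
d=get_image("scene");crop(d,190,100,320,220,5,"pics/s9.png")
d=get_image("top");crop(d,130,150,290,250,5,"pics/t9.png")
```

```text
[0.3977 0.4807 0.1671] [ 0.28669852 -0.05806545 -0.18805761]
```

View pics/s9.png

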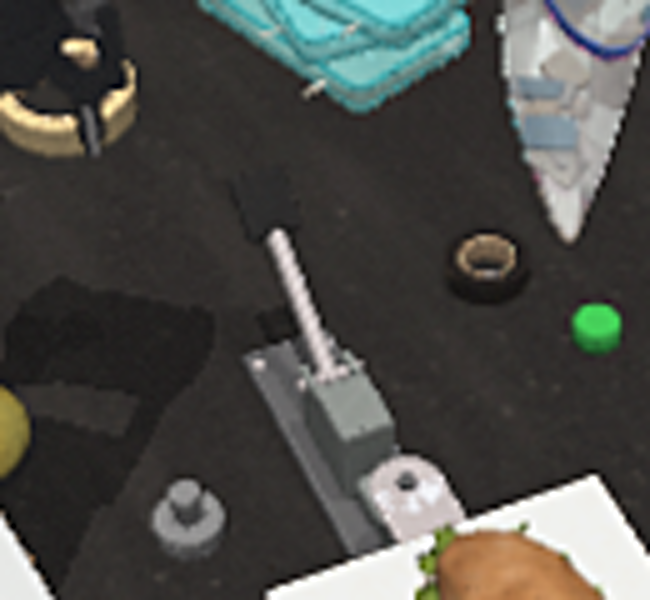

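View pics/t9.png

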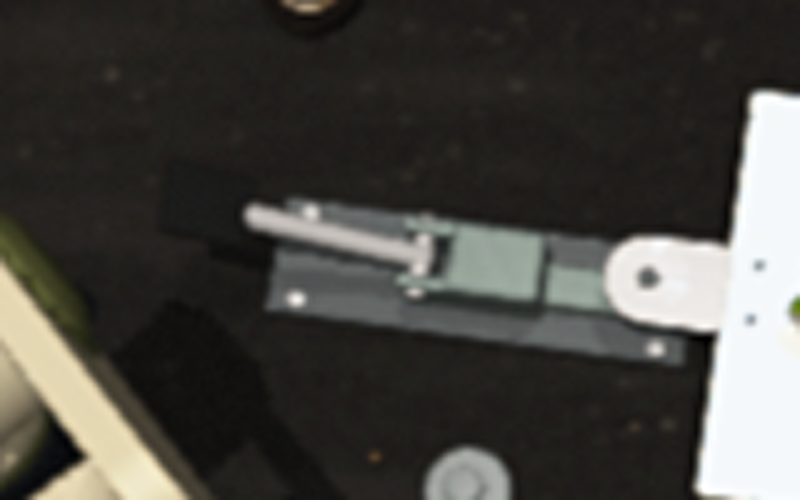

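Run:
```python
from h import *
T=get_image("top");S=get_image("scene")
def tp(c):return ((c[0]+.5)/5-.5+130,(c[1]+.5)/5-.5+150)
def sp(c):return ((c[0]+.5)/5-.5+190,(c[1]+.5)/5-.5+100)
def fit(A,B):
    A=np.array(A)/1000;B=np.array(B);a=A.mean(0);b=B.mean(0);H=(A-a).T@(B-b);U,_,V=np.linalg.svd(H);D=np.diag([1,np.sign(np.linalg.det(V.T@U.T))]);R=V.T@D@U.T
    o=b-R@a;print("origin",o.round(4),"ang",np.degrees(np.arctan2(R[1,0],R[0,0])).round(2),"saddle",(o+R@[.08,0]).round(4),"res mm",((R@A.T).T+o-B).round(4).tolist())
sc=[onz(T,*tp(c),.01)[:2] for c in[(312,212),(296,298),(656,348)]]
bl=[onz(T,*tp(c),.07)[:2] for c in[(458,228),(545,236),(535,302),(447,295)]]
fit([(-110,24),(-110,-24),(85,-24)],sc);fit([(-110,24),(-110,-24),(85,-24),(0,0)],sc+[np.mean(bl,0)])
fit([(-24,18),(24,18),(24,-18),(-24,-18)],bl)
print("bolt",onz(T,*tp((649,278)),.083).round(4),tri(T,tp((649,278)),S,sp((407,482))))
print("paddle S",[onz(S,*sp(c),.122).round(4)[:2].tolist() for c in[(232,183),(290,167),(303,208),(247,238)]])
print("paddle T",[onz(T,*tp(c),.122).round(4)[:2].tolist() for c in[(165,160),(250,178),(235,240),(160,230)]])
# stand angle: fit lines to board edges
c=T["color"].astype(int);m=(c.min(2)>215).astype(np.uint8);mm=np.zeros_like(m);mm[160:270,268:370]=m[160:270,268:370]
k=max(cv2.findContours(mm,0,1)[0],key=cv2.contourArea)[:,0]
X=np.array([onz(T,*p,.08)[:2] for p in k],np.float32);r=cv2.minAreaRect(X[ X[:,1]<1]);print(r)
```

```text
origin [0.5106 0.291 ] ang -98.61 saddle [0.4986 0.2119] res mm [[0.0003, 0.0003], [-0.0001, -0.0001], [-0.0001, -0.0003]]
origin [0.51   0.2909] ang -98.77 saddle [0.4978 0.2118] res mm [[-0.0001, 0.0001], [-0.0005, -0.0001], [-0.001, -0.0002], [0.0016, 0.0002]]
origin [0.5084 0.2907] ang -96.64 saddle [0.4991 0.2112] res mm [[0.0009, 0.0019], [0.0001, -0.001], [-0.0012, -0.0018], [0.0002, 0.0008]]
bolt [0.4983 0.2119 0.083 ] (array([0.49891567, 0.21198719, 0.08005623]), np.float64(0.00010733418983106043))
paddle S [[0.5207, 0.4533], [0.5593, 0.4461], [0.5466, 0.4084], [0.5037, 0.404]]
paddle T [[0.5531, 0.4507], [0.5434, 0.4083], [0.5121, 0.4149], [0.5176, 0.452]]
((0.4778885841369629, 0.0754205733537674), (0.23758654296398163, 0.2081141322851181), 81.46540069580078)
```

>>> jog_arm(
  travel=[
    [0.01, -0.004, 0],
    [0.025, -0.011, 0],
    [0.025, -0.011, 0],
    [0.025, -0.011, 0],
    [0.025, -0.011, 0],
    [0.0227, -0.0105, 0],
    [0, 0, 0],
    [0, 0, 0],
    [0, 0, -0.015],
    [0, 0, -0.015],
    [0, 0, -0.004],
    [0, 0, 0],
  ],
  dr=[
    [0, 0, 0],
    [0, 0, 0],
    [0, 0, 0],
    [0, 0, 0],
    [0, 0, 0],
    [0, 0, 0],
    [0, 0, 0],
    [0, 0, 0],
    [0, 0, 0],
    [0, 0, 0],
    [0, 0, 0],
    [0, 0, 0],
  ],
  jaw=0,
)

```text
time_s: 14.75
position: [0.5323, 0.4179, 0.1325]
tool_rot: [[0.15, 0.989, -0.0], [0.989, -0.15, -0.001], [-0.001, -0.0, -1.0]]
ft_force: [-0.5, 0.7, 1.0]
grip_width: 0.0003
```

Run:
```python
from k import *;from h import *
s=observe();R=s["tool_rot"];print(s["position"].round(4),np.degrees(np.arctan2(R[1,0],R[0,0])),s["ft_force"],s["grip_width"])
d=get_image("scene");crop(d,190,80,320,200,5,"pics/s10.png")
```

```text
[0.5323 0.4179 0.1325] 81.36942819303474 [-0.46540063  0.66267149  0.98807318] 0.0002630393870325201
```

View pics/s10.png

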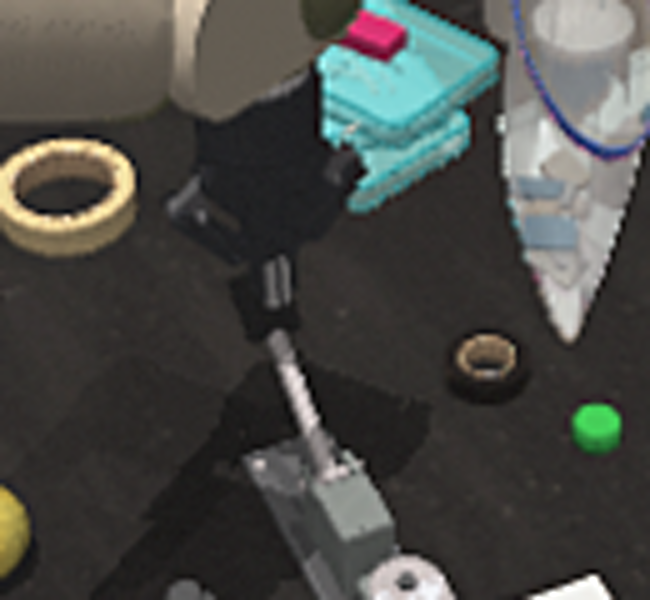

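>>> jog_arm(
  travel=[
    [-0.0016, 0.0045, 0],
    [0, 0, -0.003],
    [0, 0, -0.003],
    [0, 0, 0],
    [0, 0, 0],
  ],
  dr=[
    [0, 0, 0],
    [0, 0, 0],
    [0, 0, 0],
    [0, 0, 0],
    [0, 0, 0],
  ],
)

```text
time_s: 15.22
position: [0.5315, 0.4227, 0.1273]
tool_rot: [[0.15, 0.989, 0.002], [0.989, -0.15, 0.0], [0.0, 0.002, -1.0]]
ft_force: [-0.2, 0.1, -0.4]
grip_width: -0.0
```

>>> jog_arm(
  travel=[
    [0.0003, 0.0023, -0.0038],
    [0.0003, 0.0023, -0.0038],
    [0.0003, 0.0022, -0.0038],
    [0.0003, 0.0018, -0.0038],
    [0.0003, 0.0018, -0.0038],
    [0.0002, 0.0017, -0.0038],
    [0, 0, 0],
  ],
  dr=[
    [0, 0, 0],
    [0, 0, 0],
    [0, 0, 0],
    [0, 0, 0],
    [0, 0, 0],
    [0, 0, 0],
    [0, 0, 0],
  ],
)

```text
time_s: 15.8
position: [0.5333, 0.4351, 0.104]
tool_rot: [[0.15, 0.989, 0.002], [0.989, -0.15, 0.0], [0.0, 0.002, -1.0]]
ft_force: [2.2, 1.0, 5.2]
grip_width: 0.0003
```

Run:
```python
from k import *;from h import *
s=observe();print(s["position"].round(4),s["ft_force"])
d=get_image("scene");crop(d,190,80,320,200,5,"pics/s11.png")
d=get_image("top");crop(d,130,150,290,250,5,"pics/t11.png")
```

```text
[0.5333 0.4351 0.104 ] [2.16532374 0.95039497 5.19157557]
```

View pics/s11.png

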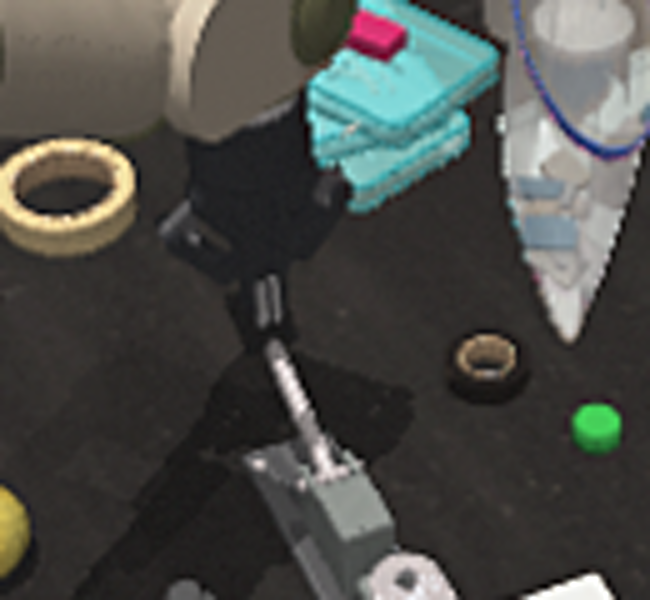

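View pics/t11.png

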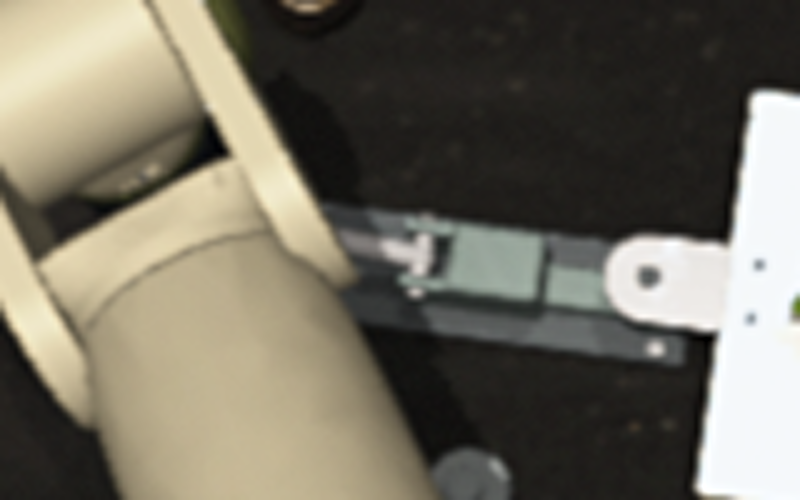

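>>> jog_arm(
  travel=[
    [0.0002, 0.0015, -0.004],
    [0.0002, 0.0015, -0.004],
    [0.0002, 0.0014, -0.004],
    [0.0002, 0.001, -0.004],
    [0.0001, 0.001, -0.004],
    [0.0001, 0.001, -0.004],
    [0, 0, 0],
  ],
  dr=[
    [0, 0, 0],
    [0, 0, 0],
    [0, 0, 0],
    [0, 0, 0],
    [0, 0, 0],
    [0, 0, 0],
    [0, 0, 0],
  ],
)

```text
time_s: 16.48
position: [0.5343, 0.4424, 0.0803]
tool_rot: [[0.15, 0.989, 0.002], [0.989, -0.15, 0.001], [0.001, 0.002, -1.0]]
ft_force: [1.3, 1.1, 5.1]
grip_width: 0.0004
```

Run:
```python
from k import *;from h import *
s=observe();print(s["position"].round(4),s["ft_force"])
d=get_image("scene");crop(d,210,100,350,220,5,"pics/s12.png")
d=get_image("top");crop(d,210,150,370,260,5,"pics/t12.png")
```

```text
[0.5343 0.4424 0.0803] [1.27358918 1.06568328 5.08457364]
```

View pics/s12.png

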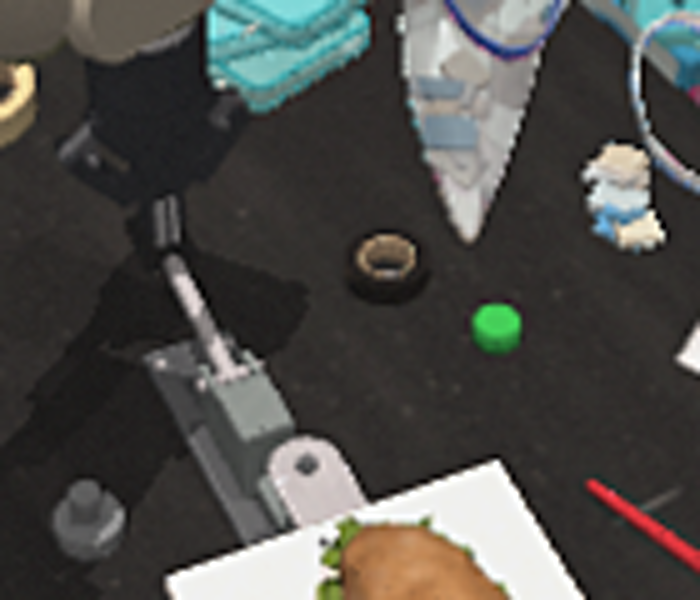

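View pics/t12.png

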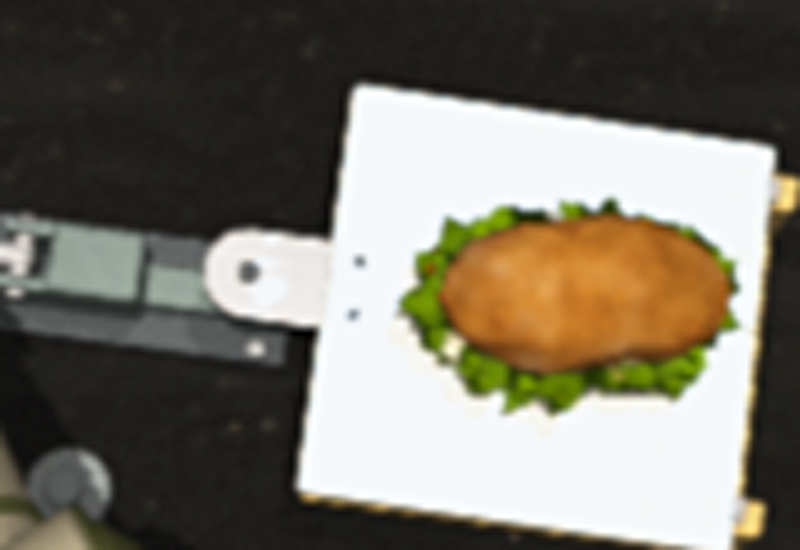

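>>> jog_arm(
  travel=[
    [0.0001, 0.0007, -0.004],
    [0.0001, 0.0006, -0.004],
    [0.0001, 0.0005, -0.004],
    [0, 0.0004, -0.004],
    [0, 0.0002, -0.004],
    [0, 0, -0.003],
    [0, 0, 0],
    [0, 0, 0],
  ],
  dr=[
    [0, 0, 0],
    [0, 0, 0],
    [0, 0, 0],
    [0, 0, 0],
    [0, 0, 0],
    [0, 0, 0],
    [0, 0, 0],
    [0, 0, 0],
  ],
)

```text
time_s: 17.25
position: [0.5347, 0.445, 0.0582]
tool_rot: [[0.15, 0.989, 0.003], [0.989, -0.15, 0.001], [0.002, 0.002, -1.0]]
ft_force: [0.5, 3.6, 5.0]
grip_width: -0.0
```

>>> jog_arm(
  travel=[
    [0, 0, -0.002],
    [0, 0, -0.002],
    [0, 0, -0.001],
    [0, 0, 0],
    [0, 0, 0],
  ],
  dr=[
    [0, 0, 0],
    [0, 0, 0],
    [0, 0, 0],
    [0, 0, 0],
    [0, 0, 0],
  ],
)

```text
time_s: 17.67
position: [0.5348, 0.4451, 0.055]
tool_rot: [[0.15, 0.989, 0.004], [0.989, -0.15, 0.002], [0.002, 0.004, -1.0]]
ft_force: [-3.1, 1.9, 14.8]
grip_width: 0.0002
```

>>> jog_arm(
  travel=[
    [0, 0, -0.0005],
    [0, 0, 0],
    [0, 0, 0],
    [0, 0, 0],
    [0, 0, 0],
    [0, 0, 0],
  ],
  dr=[
    [0, 0, 0],
    [0, 0, 0],
    [0, 0, 0],
    [0, 0, 0],
    [0, 0, 0],
    [0, 0, 0],
  ],
)

```text
time_s: 18.17
position: [0.5348, 0.4451, 0.0549]
tool_rot: [[0.15, 0.989, 0.004], [0.989, -0.15, 0.002], [0.003, 0.004, -1.0]]
ft_force: [-3.3, 0.6, 17.4]
grip_width: -0.0001
```

Run:
```python
from k import *;from h import *
s=observe();print(s["position"].round(4),s["ft_force"])
d=get_image("scene");crop(d,210,110,360,230,5,"pics/s13.png")
cv2.imwrite("pics/s13f.png",d["color"][:,:,::-1])
d=get_image("top");crop(d,210,150,370,260,5,"pics/t13.png");print(observe()["ft_force"])
```

```text
[0.5348 0.4451 0.0549] [-3.30232172  0.55351653 17.35941492]
[-2.76792101  0.8427939  15.64697449]
```

View pics/s13.png

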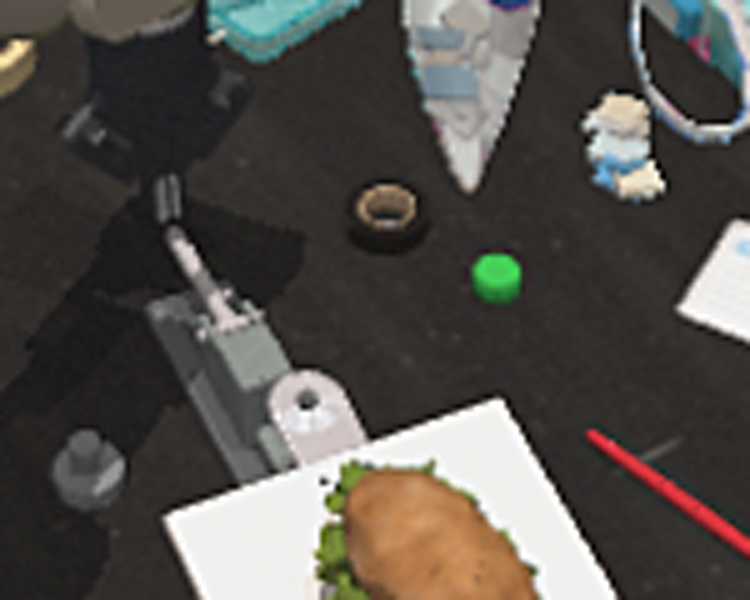

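View pics/t13.png

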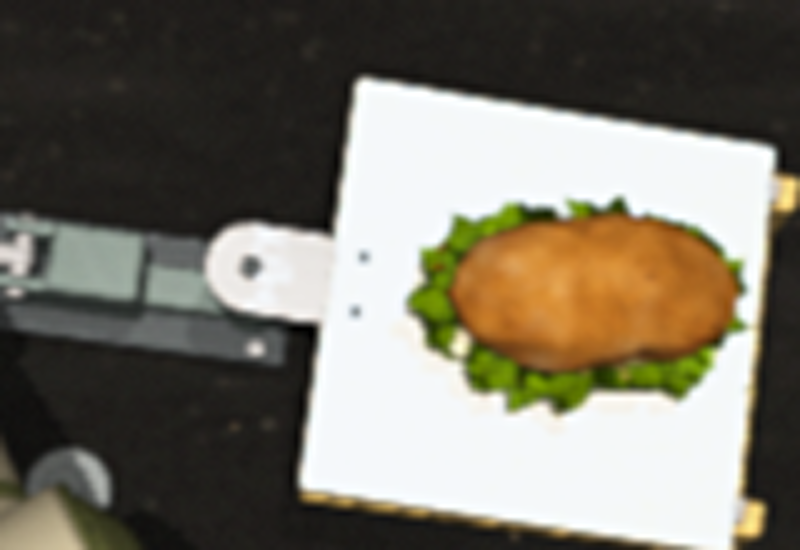

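View pics/s13f.png

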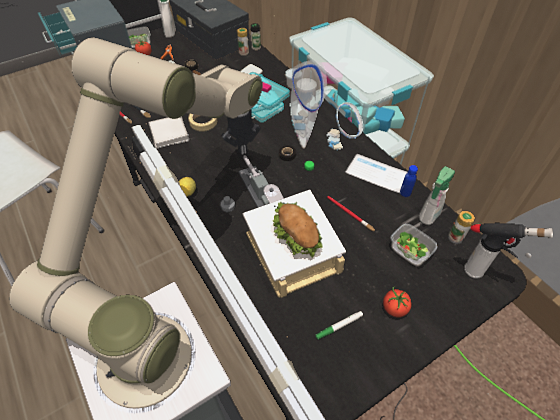

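>>> jog_arm(
  travel=[
    [0, 0, 0],
    [0, 0, 0],
    [0, 0, 0],
    [0, 0, 0],
    [0, 0, 0],
    [0, 0, 0],
    [0, 0, 0],
    [0, 0, 0],
    [0, 0, 0],
    [0, 0, 0],
    [0, 0, 0],
    [0, 0, 0],
  ],
  dr=[
    [0, 0, 0],
    [0, 0, 0],
    [0, 0, 0],
    [0, 0, 0],
    [0, 0, 0],
    [0, 0, 0],
    [0, 0, 0],
    [0, 0, 0],
    [0, 0, 0],
    [0, 0, 0],
    [0, 0, 0],
    [0, 0, 0],
  ],
)

```text
time_s: 19.27
position: [0.5349, 0.4451, 0.0548]
tool_rot: [[0.15, 0.989, 0.004], [0.989, -0.15, 0.002], [0.003, 0.004, -1.0]]
ft_force: [-3.4, 0.7, 15.6]
grip_width: 0.0002
```

Run:
```python
from h import *
T=get_image("top");S=get_image("scene");crop(S,210,110,360,230,5,"pics/s14.png");crop(T,210,150,370,260,5,"pics/t14.png")
tp=lambda c:((c[0]+.5)/5-.5+210,(c[1]+.5)/5-.5+150)
sp=lambda c:((c[0]+.5)/5-.5+210,(c[1]+.5)/5-.5+110)
print("bolt",tri(T,tp((251,266)),S,sp((306,400))))
print("A",tri(T,tp((360,79)),S,sp((500,399))))
print("screw",onz(T,*tp((256,348)),.01).round(4))
a=cv2.imread("pics/t13.png");b=cv2.imread("pics/t14.png");print(np.abs(a.astype(int)-b).max())
a=cv2.imread("pics/s13.png");b=cv2.imread("pics/s14.png");print(np.abs(a.astype(int)-b).mean())
print(observe()["ft_force"],observe()["position"])
```

```text
bolt (array([0.49844862, 0.21011973, 0.11094263]), np.float64(0.0011027271796230018))
A (array([0.59616305, 0.15462337, 0.10361365]), np.float64(0.0006551943724514116))
screw [0.4743 0.2108 0.01  ]
27
0.7894681481481481
[-3.06420889  0.77048391 16.71337702] [0.53485689 0.4450744  0.05484524]
```

```bash
python3 -c "
from rig import *
print(close_job())"
```

```text
the job is handed in; nothing more can be done
None
```

The job is done and handed in at about 19.4 s of the 58 s allowed. The arm is still pressing the pump handle fully down.

- **Cap:** I lifted it off by the knob and stood it upright on the table at about (0.40, 0.31), roughly 7 cm clear of the jack.
- **Jack:** I gripped it by the pump block and slid and turned it by about 10°. The camera check put the saddle at (0.4986, 0.2119) and the pad's bolt at (0.4983, 0.2119), so they agree within 1 mm.
- **Handle:** I pressed the paddle down with closed fingers, following its arc. The fingertips stopped at 55 mm, which is the stop height, with a steady push of about 16 N.
- **Board:** The bolt rose from about 81 to 111 mm, as expected for a full stroke, which gives a tilt of roughly 0.115 rad. The sandwich is still on the board and the jack has not shifted. Nothing changed visibly over the last second before I handed in.

**Checks that disagreed:**
- A rough outline of the pump block gave a jack angle of -96.6°, against -98.6° from the base-plate screws and -98.7° from the gripper. I trusted the screws and the gripper.
- The bolt's height before lifting measured 80 to 83 mm across readings, against a stated 83 mm.

I did not measure the bystander objects again at the end; in the last picture they look to be where they were.

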